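Clear the rest pad and hold the tonometer arm level over its stand for shimming

ROBOT

A 6-joint arm with a two-finger parallel gripper is mounted at the origin on a cart in front of the work surface, level with it; the furniture and walls round the work are solid. World frame = base frame: x ahead of the robot, y to its left, z up, the work surface at z = 0. Lengths are in mm, angles in rad, forces in N, time in s.
With the tool pointing down it reaches from about 350 to 975 mm from the base axis. Payload 7.1 kg.
Tool frame: the origin (TCP) lies on the centre line of the jaws, within the pads' length; the fingertips stand 17 mm ahead of it and the grasp point (between the pads) lies 2 mm behind it (tip_extent is the distance from the TCP to the fingertips, in mm); z points along the fingers, y is the line along which they close (so a half turn about z gives the same grasp; the last joint's range is limited). The gripper opens to 88 mm and grips with 3 to 60 N. Pads are 20 mm wide; open, the fingers measure 115 mm over their backs; the gripper's body (75 mm by 178 mm) begins 61 mm behind the grasp point.
Start: joints at [1.139, 0.423, 1.63, -0, 1.089, -0.019], TCP at [250.702, 572.497, 239.675] pointing down, gripper open.
Joint ranges: [-3, 3], [-0.9, 2.11], [0.09, 2.58], [-1.31, 4.45], [0.11, 2.69], [-2.54, 2.54]. Speed limits (rad/s): [2.39, 2.39, 3.01, 3.14, 3.14, 3.14].

INTERFACE

Orientations are given as a rotation vector (axis times angle).
In Python, from workcell import get_obs, get_image, camera_model, close_job, look_for, outline_of, pinpoint, tip_extent gives the robot as it stands.
- The arm moves only by the shell command python3 -m jog 'ROWS'. ROWS is text: rows parted by semicolons, each of 7 numbers parted by spaces: the shift along the tool's x, y, z as a fraction of full scale, then the turn, a rotation vector about the tool's x, y, z as a fraction of full scale, then the closure, from -1 (fully open) to 1 (shut). A call has 1 to 8 rows; each row is the pose to reach, as a shift and turn from the pose commanded when the call began, along the tool's axes at that moment; what a row does not reach only later rows make up. Full scale, the value 1, is 0.2 m for a shift and 30 degrees for a turn. A row lasts 1/10 s, in which the tool goes at most 50 mm and 8.59 degrees, less where a joint would pass 70% of its speed; a pose out of reach is approached as far as the arm can. A call with a number of a shift or a turn outside -1 to 1 is refused whole. A call with a gripper value outside its range is refused whole. The fingers move at their own pace and stop on an object; the grip force is fixed at half the most. Time passes only in rows, so rows that repeat a pose let the fingers close. It gives the time, the measured TCP pose, the force, the opening and the grip force at its end, in the units of the state.
- get_obs(): the state, without advancing time (a new reading comes with each control period).
- get_image(name): name is "side" or "top"; returns the picture (400x640x3 uint8, red, green, blue); there is no depth.
- camera_model(name): a dict with "fx", "fy", "cx", "cy" (pixels), "dist_coeffs" ([k1, k2, p1, p2, k3] as OpenCV has them; the pictures are not rectified), "origin" and "orientation" of the camera in the world. Camera axes: x right, y down, z forward; pixel columns grow to the right and rows downward; lengths in mm; the calibration is good to about 2 mm. A picture is of the moment at which its call begins. camera_model takes no time and is no camera call.
- close_job(): hands the job in; it is judged then, once.
Trained networks look in the newest picture that a camera, given by its name, has taken for a name from the list of things; names that differ only in an ending like _2 or _b are one class to them, and where a whole thing is asked for, a point or a joint stands for the part that bears it (a point fixed in the world has none). Each returns a list of dicts, best first, with "confidence" (0 to 1); they miss things now and then, are a little off and sometimes report something else, mostly with a low value. They report only what shows in the picture. A call takes as long as a camera call. They do not tell look-alikes from the thing itself.
- look_for(target, camera): "xyz" ([x, y, z] in mm, in the coordinates of the camera as it stood for that picture, good to about 4 mm: the middle of the surface that is visible of it).
- outline_of(target, camera): "mask" (400x640 bool, what is visible of it).
- pinpoint(target, camera): "xyz" ([x, y, z] in mm, in the coordinates of the camera as it stood for that picture, good to about 4 mm: a listed point, or the origin of a listed thing).
The state is a dict: "t": time; "qpos": joint angles; "qvel": joint speeds; "joint_torque": joint torques, N m; "ee_pos": TCP position; "orientation": TCP orientation; "ft_force": force on the tool from outside, world axes, zero at the start; "moment": the same for the moment, N m; "width": finger opening in mm; "grasp_force": force on a finger pad.
Only numpy, scipy, OpenCV 4.12 (cv2) and the standard library are available. Lean on these libraries where they do the work, as an engineer would, in place of code of your own. Each camera call takes 0.05 s, during which the arm holds its last target. There are 200 camera calls.

TASK

The tonometer's swing arm gets a new shim on its bench stand: hold the orange scraper and sweep the three broken pieces of the old red shim off the rest pad into the steel tray, then put the scraper back down on the table. Next lift the tonometer arm by its balance point, keeping it level all the way, bring its hub bore down over the stand's post with the tonometer above the rest pad, and stop with a gap of 10 to 25 mm between the tonometer's foot and the pad, so that the gripper alone carries the arm and nothing of it rests on or leans against the stand. Finish while still holding it there, still and level (I will slide the new shim in), never push the shim pieces with the fingers, and leave the other things on the table where they are.

Things in the scene. Friction and masses are not known exactly. Their poses are not given: they have to be found in the camera images.
- stand: Grey bench stand, fixed (place and yaw vary). Origin on the table under the post's axis, x from post to rest pad, z up. Round pedestal, 38 mm dia, with a flat shoulder 40 mm above the table; on it a steel post 16 mm dia, 38 mm tall, tapered tip. Rest pad: flat plate without lip, 64 (x) x 72 (y) mm, top 40 mm above the table, centre at x +125, y +34 mm. Base plate 12 mm high.
- post_tip (a point): Top centre of the steel post, 78 mm above the table.
- pad (a point): Centre of the rest pad's top face, 40 mm above the table.
- tray: Open steel tray, fixed beside the rest pad on the stand's -y side, axes parallel to the stand's: 92 (x) x 66 (y) mm, 24 mm high, 3 mm walls; origin under its centre, at x +125, y -29 mm in the stand's frame. The pad's -y edge overhangs its wall, so pieces swept over that edge in -y drop into it.
- shim_bit_1: Broken piece of red plastic shim, about 17 x 13 x 6 mm, 12 g, loose on the rest pad within 32 mm of its centre. Origin under its middle.
- shim_bit_2: A second such red piece on the rest pad.
- shim_bit_3: A third such red piece on the rest pad.
- scraper: Scraper block standing on its blade, 70 g, 62 mm tall: white blade 62 mm long (x), 14 mm thick (y), up to 22 mm height; above it an orange grip 56 (x) x 20 (y) mm, from 22 to 62 mm height. Origin under its centre. Take it across the 20 mm and sweep along its y.
- scraper_grip (a point): Centre of the scraper's orange grip, 42 mm above its underside.
- tonometer_arm: Tonometer on its cast swing arm: one rigid loose part, about 0.5 kg. Origin under its balance point, x along the straight web to the tonometer. Web: white bar 18 mm wide (y), 8 to 30 mm above the underside, free from x -30 to +27 mm. Hub 46 mm dia, 36 high, 28 mm bore. Tonometer: box 40 x 44 mm, drum on its end, prism lever up to 65 mm. In place its axes are parallel to the stand's.
- balance (a point): The arm's balance point (centre of mass), in the middle of the straight web, 21 mm above the underside. Take it here, across the 18 mm.
- bore (a point): Centre of the hub's through bore (28 mm dia, axis along z) at the underside, at x -78, y -21 mm in the arm's frame. Underside of hub and tonometer foot are level.
- foot (a point): Centre of the tonometer's flat foot on its underside, at x +47, y +13 mm in the arm's frame.
- chin_rest: Chin rest, an upright frame fixed to the front edge of the table on the robot's right, not to be hit: within x 0.32 to 0.39, y -0.57 to -0.24 m and up to 0.61 m height, with a handle at 0.10 to 0.13 m height reaching y -0.15. An arm that starts to its right comes to the work between it and the robot, or over it. Origin on the frame, below the table top.
- laser_console: Laser console, a 270 mm high box standing at the back left, its nearest corner at about x 0.60, y 0.15 m (a plug stands out to x 0.59 at y 0.16 to 0.20), its right side running from there to x 0.92, y 0.0 m; not to be hit.
- slit_lamp: Slit lamp at the back right; its nearest part is a guide rail 45 mm high at y -0.19 to -0.15 m, its tall parts lie beyond y -0.25 m; not to be hit.
- new_shim: The new shim, a red plastic U-shaped plate 46 x 46 x 6 mm lying loose on the table; leave it alone.
- prism_case: Round black and grey screw case, 41 mm dia, 25 mm high, loose; leave it alone.
- screwdriver: Small screwdriver with red handle, 13 x 116 x 13 mm, lying loose along its y; leave it alone.
- condensing_lens: Hand-held lens in a blue ring, 45 mm dia, 19 mm high, loose; leave it alone.
- focus_rod: White test rod standing on a round foot, 26 mm dia, 83 mm tall, loose; leave it alone.
There are look-alikes about, which are no part of the job. Several things have the shape of the tray; the one meant has the colours described above.

How it is judged:
By the outcome, as a careful person would: the job done as asked, in the order asked, and still so for the second after the job is handed in, while the arm keeps its last pose, push and grip.
It also fails if it takes over 54 s, if anything falls off the work surface, if the arm or the gripper's body presses on something with over 40 N, if the wrist force passes 120 N, or if a joint passes its speed limit or range.

## Working session

There is one attempt and no reset: what is moved stays moved. The work goes in short steps, Python scripts to look and compute and a shell command to move; the robot and the scene stay as the last step left them, time stands still between calls to the robot, and variables do not carry over. Pictures are saved under pics/ and viewed, at most 10 in all, crops included, and the job is handed in when it is done.

```bash
mkdir -p pics; ls
python3 - <<'E'
from workcell import *
import cv2
print(get_obs(), tip_extent)
for c in("side","top"):
    m=camera_model(c);print(m)
    im=get_image(c);cv2.imwrite(f"pics/{c}0.png",im[:,:,::-1])
E
```

```text
pics
{'t': 0.0, 'qpos': array([ 1.13901124e+00,  4.23811201e-01,  1.63070816e+00,  1.58403587e-05,
        1.08858007e+00, -1.89809458e-02]), 'qvel': array([ 0.00146766, -0.00196566,  0.00060381,  0.00107096, -0.0007929 ,
       -0.0020699 ]), 'joint_torque': array([-1.57892737e-04, -5.44626939e+01, -2.73662639e+01,  6.44410145e-02,
        2.29004648e-02, -1.07688616e-04]), 'ee_pos': array([250.4745924 , 572.02948968, 238.91304524]), 'orientation': array([-6.43776297e-01, -3.07456495e+00,  2.30179201e-03]), 'ft_force': array([-0.70410417, -0.07134648, -0.53472027]), 'moment': array([-0.01872242,  0.00030191,  0.00614562]), 'grasp_force': 0.0, 'width': 87.81892802440596} 17.0
{'fx': 372.2441531990993, 'fy': 372.2441531990993, 'cx': 318.94209082433497, 'cy': 199.00194774881206, 'dist_coeffs': array([0.02068562, 0.        , 0.        , 0.        , 0.        ]), 'origin': array([1175.63132676, -100.16214301,  953.71856763]), 'orientation': array([-2.02515415, -1.75769751,  0.50983486])}
{'fx': 383.5937540956949, 'fy': 383.5937540956949, 'cx': 319.0103107457595, 'cy': 206.67857772456736, 'dist_coeffs': array([0.02153835, 0.        , 0.        , 0.        , 0.        ]), 'origin': array([ 404.14234037,  -27.44891779, 1204.19218253]), 'orientation': array([-2.11534149,  2.16861439, -0.1304978 ])}
```

View pics/top0.png

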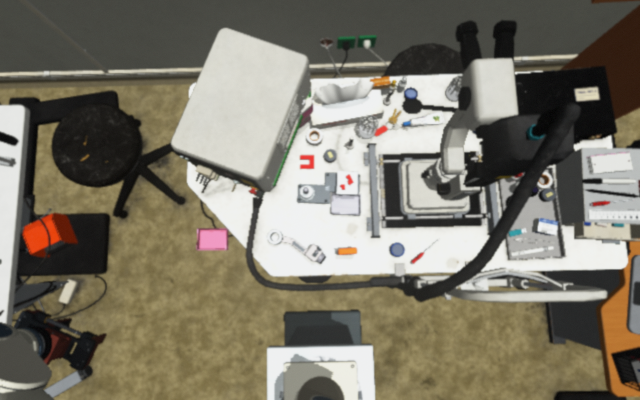

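View pics/side0.png

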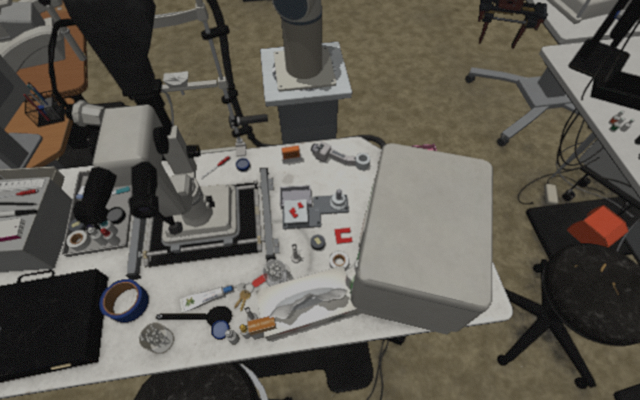

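```bash
cat > h.py <<'E'
from workcell import *
import numpy as np, cv2
from scipy.spatial.transform import Rotation as R
def world(p,c):
    m=camera_model(c); return R.from_rotvec(m["orientation"]).apply(p)+m["origin"]
def pix2z(uv,c,z):
    m=camera_model(c);K=np.array([[m["fx"],0,m["cx"]],[0,m["fy"],m["cy"]],[0,0,1]])
    n=cv2.undistortPoints(np.array(uv,float).reshape(-1,1,2),K,m["dist_coeffs"])[:,0]
    d=R.from_rotvec(m["orientation"]).apply(np.c_[n,np.ones(len(n))]);o=m["origin"]
    return o+d*((z-o[2])/d[:,2])[:,None]
def proj(P,c):
    m=camera_model(c);K=np.array([[m["fx"],0,m["cx"]],[0,m["fy"],m["cy"]],[0,0,1]])
    p=R.from_rotvec(m["orientation"]).inv().apply(np.atleast_2d(P)-m["origin"])
    return cv2.projectPoints(p,np.zeros(3),np.zeros(3),K,m["dist_coeffs"])[0][:,0]
def pp(n,c,f=pinpoint):
    for d in f(n,c)[:5]:
        w=world(d["xyz"],c); print(n,c,round(d["confidence"],2),w.round(0),proj(w,c)[0].round(0))
E
python3 - <<'E'
from h import *
for n in ["post_tip","pad","tray","shim_bit_1","scraper","scraper_grip","balance","bore","foot"]:
    for c in("side","top"): pp(n,c)
E
```

```text
post_tip side 0.82 [620.  27.  77.] [339. 192.]
post_tip side 0.44 [432.  13.   2.] [324. 157.]
post_tip side 0.28 [735. -52.   2.] [317. 244.]
post_tip top 0.63 [614.  32.  81.] [304. 189.]
pad side 0.73 [642. -99.  42.] [296. 210.]
pad top 0.79 [643. -93.  41.] [345. 181.]
tray side 0.71 [574. -95.   3.] [296. 197.]
tray side 0.69 [482. 319.   3.] [420. 158.]
tray side 0.55 [643. -98.  44.] [296. 210.]
tray top 0.94 [572. -92.   1.] [345. 206.]
tray top 0.59 [473. 326.  -0.] [213. 240.]
shim_bit_1 side 0.59 [627. -82.  38.] [301. 206.]
shim_bit_1 side 0.54 [ 641. -110.   41.] [292. 211.]
shim_bit_1 side 0.4 [ 660. -105.   40.] [294. 216.]
shim_bit_1 top 0.46 [631. -80.  43.] [341. 185.]
shim_bit_1 top 0.43 [ 643. -108.   41.] [350. 181.]
shim_bit_1 top 0.43 [ 654. -103.   38.] [348. 178.]
shim_bit_1 top 0.23 [574. -96.   2.] [346. 205.]
scraper side 0.6 [429. -89.   1.] [293. 160.]
scraper top 0.42 [428. -93.  -2.] [347. 252.]
scraper_grip side 0.76 [432. -94.  42.] [290. 153.]
scraper_grip top 0.56 [430. -91.  48.] [347. 251.]
scraper_grip top 0.29 [722.  27.   2.] [307. 161.]
balance side 0.84 [449.  56.  22.] [338. 156.]
balance top 0.87 [451.  49.  22.] [301. 245.]
bore side 0.68 [482. 124.   4.] [361. 165.]
bore side 0.37 [ 660. -103.   39.] [295. 216.]
bore top 0.79 [480. 130.   5.] [275. 237.]
bore top 0.48 [575. -92.   0.] [345. 205.]
foot side 0.74 [430.  10.   2.] [323. 156.]
foot top 0.6 [427.   6.   3.] [315. 253.]
```

Run:
```python
from h import *
for k in range(2):
    ims={c:get_image(c) for c in("side","top")}
    for n in ["post_tip","pad","tray","balance","bore","foot","scraper_grip"]:
        o=[]
        for c in("side","top"):
            r=pinpoint(n,c)
            if r: o.append((round(r[0]["confidence"],2),world(r[0]["xyz"],c).round(1)))
        print(n,o)
for c in("side","top"):
    r=outline_of("scraper",c)
    for d in r[:2]:
        ys,xs=np.nonzero(d["mask"]); P=pix2z(np.c_[xs,ys],c,50)[:,:2]
        print(c,d["confidence"],len(xs),P.mean(0).round(0),cv2.minAreaRect(P.astype(np.float32)))
    # orange
    im=ims[c].astype(int); hsv=cv2.cvtColor(ims[c],cv2.COLOR_RGB2HSV)
    m=(hsv[...,1]>170)&(hsv[...,0]<18)&(hsv[...,0]>5)
    u,v=proj([430,-92,55],c)[0]; w=np.zeros_like(m); w[int(v)-12:int(v)+12,int(u)-15:int(u)+15]=1
    ys,xs=np.nonzero(m&w); P=pix2z(np.c_[xs,ys],c,55)[:,:2]; print("orange",c,len(xs),P.mean(0),cv2.minAreaRect(P.astype(np.float32)))
a=cv2.resize(ims["top"][165:275,255:375],None,fx=5,fy=5,interpolation=cv2.INTER_CUBIC)
cv2.imwrite("pics/c1.png",a[:,:,::-1])
```

```text
post_tip [(0.8, array([617.7,  25.3,  77.9])), (0.95, array([611.9,  28.7,  78.1]))]
pad [(0.97, array([ 640.8, -102.9,   43. ])), (0.76, array([642.3, -92.6,  40.9]))]
tray [(0.83, array([576.5, -95.5,   0. ])), (0.64, array([572.5, -94.6,   0.7]))]
balance [(0.92, array([449.3,  54.9,  20.7])), (0.91, array([450.2,  53.5,  25.5]))]
bore [(0.71, array([480.1, 123.7,   2.5])), (0.65, array([476. , 127. ,   3.8]))]
foot [(0.87, array([430.5,  13.2,   2.5])), (0.62, array([426.7,   7.4,  -0.9]))]
scraper_grip [(0.87, array([432. , -93.9,  39.7])), (0.64, array([425.4, -89.4,  45.1]))]
post_tip [(0.75, array([617.6,  29.6,  74.3])), (0.6, array([615.6,  30. ,  83.2]))]
pad [(0.84, array([641.8, -98.5,  42.9])), (0.77, array([641.7, -94.6,  41.8]))]
tray [(0.98, array([577.5, -98.4,   3.1])), (0.83, array([473.5, 323.6,   0.5]))]
balance [(0.62, array([447.6,  55.4,  21.4])), (0.91, array([448.5,  52.4,  25. ]))]
bore [(0.55, array([447.8,  52.8,  21.3])), (0.83, array([478.9, 129.6,   2.1]))]
foot [(0.93, array([427.7,   7.9,   4.2])), (0.74, array([4.278e+02, 6.500e+00, 4.000e-01]))]
scraper_grip [(0.82, array([433.4, -96.3,  44. ])), (0.51, array([429.2, -92. ,  45.1]))]
side 0.79 311 [441. -95.] ((440.9157409667969, -94.5657958984375), (64.6067886352539, 60.81468200683594), 0.7179871201515198)
orange side 88 [435.2106363 -93.9543012] ((440.1019592285156, -92.9765396118164), (35.70853805541992, 44.70127868652344), 0.9040220379829407)
orange top 82 [429.65857568 -89.92114903] ((430.514892578125, -90.41438293457031), (47.61323547363281, 14.762336730957031), 88.65036010742188)
```

View pics/c1.png

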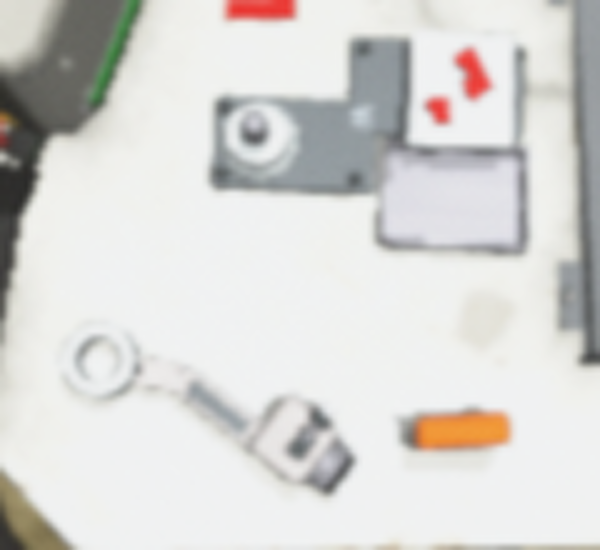

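Run:
```python
from h import *
im=get_image("top"); 
def az(a,b,z):
    P=pix2z([[255+(a[0]+.5)/5-.5,165+(a[1]+.5)/5-.5],[255+(b[0]+.5)/5-.5,165+(b[1]+.5)/5-.5]],"top",z); d=P[1]-P[0]; return np.degrees(np.arctan2(d[1],d[0])).round(1),P[:,:2].round(0).tolist()
print("tray",az((380,243),(525,250),24),az((395,150),(525,150),24))
print("pad right",az((522,145),(523,48),40),"padL",az((408,145),(411,40),40),"base",az((215,97),(350,103),12),az((213,188),(380,192),12))
hsv=cv2.cvtColor(im,cv2.COLOR_RGB2HSV)
m=(hsv[...,1]>120)&(hsv[...,0]<20)
w=np.zeros_like(m); w[240:262,330:362]=1
ys,xs=np.nonzero(m&w); wt=hsv[ys,xs,1].astype(float); P=pix2z(np.c_[xs,ys],"top",60)[:,:2]
C=np.cov(P.T); l,V=np.linalg.eigh(C); print("scr",P.mean(0),np.degrees(np.arctan2(V[1,1],V[0,1])),2*np.sqrt(3*l))
print("rect",cv2.minAreaRect(P.astype(np.float32)))
# web/arm gray strip, red bits
m=((hsv[...,1]>150)&((hsv[...,0]<5)|(hsv[...,0]>172))).astype(np.uint8)
n,_,st,ce=cv2.connectedComponentsWithStats(m[165:200,330:365])
for i in range(1,n): print("red",st[i],pix2z(ce[i]+[330,165],"top",46).round(0))
```

```text
tray (np.float64(-94.3), [[547.0, -45.0], [540.0, -135.0]]) (np.float64(-91.5), [[605.0, -56.0], [603.0, -137.0]])
pad right (np.float64(-2.7), [[604.0, -134.0], [664.0, -137.0]]) padL (np.float64(-3.3), [[605.0, -64.0], [671.0, -68.0]]) base (np.float64(-94.1), [[644.0, 56.0], [638.0, -29.0]]) (np.float64(-92.9), [[586.0, 59.0], [581.0, -46.0]])
scr [429.86613683 -89.23316676] 92.37206191019105 [17.5940511 52.9364148]
rect ((428.93719482421875, -90.08499145507812), (53.275543212890625, 17.638774871826172), 88.64801788330078)
red [17 11  5  8 22] [[ 648. -105.   46.]]
red [11 20  3  4  7] [[626. -83.  46.]]
```

```bash
cat >> h.py <<'E'
def rot(az):  # tool down, tool y at azimuth az (deg)
    a=np.radians(az); y=np.array([np.cos(a),np.sin(a),0]); z=np.array([0,0,-1.]); return R.from_matrix(np.c_[np.cross(y,z),y,z])
def plan(*calls,start=None):
    """each call: list of (x,y,z,az); prints rows relative to the call's start pose"""
    if start is None:
        o=get_obs(); p,r=o["ee_pos"],R.from_rotvec(o["orientation"])
    else: p,r=np.array(start[:3],float),rot(start[3])
    print("at",p.round(1),"az",np.degrees(np.arctan2(*r.as_matrix()[[1,0],1])).round(1))
    for c in calls:
        for w in c:
            t=rot(w[3]); s=r.inv().apply(np.array(w[:3])-p)/200; v=(r.inv()*t).as_rotvec()/np.radians(30)
            print(" ".join(f"{k:.3f}" for k in [*s,*v]),"" if max(abs(np.r_[s,v]))<=1 else "OVER", f"{np.linalg.norm(s)*200:.0f}mm")
        print("--"); p,r=np.array(w[:3],float),t
E
python3 -c "
from h import *
plan([(320,320,240,45)],[(370,100,220,24)],[(430.5,-93,140,3)])"
```

```text
at [250.7 572.5 239.7] az 66.3
-0.824 -1.017 -0.002 -0.000 -0.000 0.712 OVER 262mm
--
-0.955 -0.601 0.100 0.000 0.000 0.700  226mm
--
-1.005 -0.116 0.400 0.000 0.000 0.700 OVER 218mm
--
```

```bash
python3 -m jog '-0.82 -1 0 0 0 0.71 -0.3;-0.82 -1 0 0 0 0.71 -0.3;-0.82 -1 0 0 0 0.71 -0.3;-0.82 -1 0 0 0 0.71 -0.3;-0.82 -1 0 0 0 0.71 -0.3;-0.82 -1 0 0 0 0.71 -0.3' && python3 -m jog '-0.955 -0.6 0.1 0 0 0.7 -0.3;-0.955 -0.6 0.1 0 0 0.7 -0.3;-0.955 -0.6 0.1 0 0 0.7 -0.3;-0.955 -0.6 0.1 0 0 0.7 -0.3;-0.955 -0.6 0.1 0 0 0.7 -0.3' && python3 -m jog '-0.99 -0.12 0.4 0 0 0.7 -0.3;-0.99 -0.12 0.4 0 0 0.7 -0.3;-0.99 -0.12 0.4 0 0 0.7 -0.3;-0.99 -0.12 0.4 0 0 0.7 -0.3;-0.99 -0.12 0.4 0 0 0.7 -0.3;-0.99 -0.12 0.4 0 0 0.7 -0.3'; python3 -c "
from h import *
plan([(430.5,-93,90,3),(430.5,-93,48,3)])
print(get_obs()['width'])
get_image('top');pp('scraper_grip','top')
get_image('side');pp('scraper_grip','side')"
```

```text
t: 3.35
ee_pos: [320.7, 319.4, 239.6]
orientation: [1.205, 2.901, -0.003]
ft_force: [0.1, 1.1, 0.1]
width: 57.1
grasp_force: 0.0
t: 3.85
ee_pos: [371.5, 101.4, 219.7]
orientation: [1.712, 2.634, 0.0]
ft_force: [0.9, 0.5, -0.8]
width: 57.0
grasp_force: 0.0
t: 4.45
ee_pos: [430.3, -88.2, 138.9]
orientation: [-2.165, -2.276, 0.001]
ft_force: [0.5, 0.6, -0.5]
width: 57.3
grasp_force: 0.0
at [430.3 -88.2 138.9] az 2.9
-0.024 -0.000 0.245 -0.002 -0.001 -0.004  49mm
-0.024 0.000 0.455 -0.002 -0.001 -0.004  91mm
--
57.25992911174282
scraper_grip side 0.74 [433. -94.  45.] [290. 152.]
```

```bash
python3 -m jog '-0.024 0 0.24 0 0 0 -0.3;-0.024 0 0.46 0 0 0 -0.3;-0.024 0 0.465 0 0 0 -0.3;-0.024 0 0.465 0 0 0 1;-0.024 0 0.465 0 0 0 1;-0.024 0 0.465 0 0 0 1;-0.024 0 0.465 0 0 0 1;-0.024 0 0.465 0 0 0 1'; python3 -c "
from h import *
s=R.from_euler
import math
y=math.radians(-93.6);ex=np.array([math.cos(y),math.sin(y)]);ey=np.array([-ex[1],ex[0]])
pad=np.array([642,-97]);
for l in(55,-44): print(l,pad+l*ey)
o=get_obs();print(o['ee_pos'],o['width'],o['grasp_force'],o['moment'])
"
```

```text
t: 5.45
ee_pos: [430.9, -91.9, 47.9]
orientation: [2.16, 2.278, 0.002]
ft_force: [0.9, -0.5, -0.9]
width: 20.6
grasp_force: 0.0
55 [ 696.89147006 -100.45347857]
-44 [598.08682395 -94.23721714]
[430.91372985 -91.9144861   47.92132527] 20.642446040639477 0.04617584869265556 [-0.07472376  0.02363127 -0.00470743]
```

```bash
python3 -m jog '0 0 0 0 0 0 1;0 0 0 0 0 0 1;0 0 0 0 0 0 1'; python3 -m jog '0 0 -0.2 0 0 0 1;0 0 -0.4 0 0 0 1;0 0 -0.4 0 0 0 1'; python3 -c "
from h import *
plan([(560,-100,150,-3.6)],[(697,-100.5,140,-3.6)])"
```

```text
t: 5.75
ee_pos: [430.9, -92.0, 47.8]
orientation: [2.161, 2.278, 0.002]
ft_force: [-0.5, 1.8, 12.6]
width: 19.8
grasp_force: 30.0
t: 6.05
ee_pos: [432.8, -92.5, 130.7]
orientation: [2.157, 2.275, 0.006]
ft_force: [0.9, -0.1, -0.1]
width: 19.9
grasp_force: 30.0
at [432.8 -92.5 130.7] az 3.0
-0.071 0.634 -0.092 0.015 0.003 0.221  129mm
--
0.041 0.684 0.050 0.000 0.000 0.000  137mm
--
```

```bash
python3 -m jog '-0.03 0.25 -0.092 0.01 0 0.22 1;-0.05 0.5 -0.092 0.01 0 0.22 1;-0.071 0.634 -0.092 0.01 0 0.22 1;-0.071 0.634 -0.092 0.01 0 0.22 1;-0.071 0.634 -0.092 0.01 0 0.22 1' && python3 -m jog '0.02 0.25 0 0 0 0 1;0.04 0.5 0 0 0 0 1;0.041 0.684 0 0 0 0 1;0.041 0.684 0.1 0 0 0 1;0.041 0.684 0.1 0 0 0 1;0.041 0.684 0.1 0 0 0 1'
python3 - <<'E'
from h import *
for c in("top","side"):
    im=get_image(c); u,v=proj([660,-97,60],c)[0].astype(int); cv2.imwrite(f"pics/s_{c}.png",cv2.resize(im[v-40:v+40,u-50:u+50],None,fx=5,fy=5,interpolation=cv2.INTER_CUBIC)[:,:,::-1])
    pp("pad",c);pp("scraper_grip",c);pp("shim_bit_1",c)
plan([(697,-100,89,-3.6),(650,-97.5,89,-3.6),(598,-94,89,-3.6)])
E
cd pics; python3 -c "
import cv2;cv2.imwrite('s2.png',cv2.vconcat([cv2.imread('s_top.png'),cv2.imread('s_side.png')])[:, :][::1][:800])"
python3 -c "
import cv2,numpy as np;a=cv2.imread('pics/s_top.png');b=cv2.imread('pics/s_side.png');cv2.imwrite('pics/s3.png',cv2.resize(cv2.hconcat([a,b]),(800,320)))"
```

```text
t: 6.55
ee_pos: [556.5, -99.0, 143.9]
orientation: [-2.285, -2.148, 0.008]
ft_force: [0.3, -0.1, -1.9]
width: 19.9
grasp_force: 30.0
t: 7.15
ee_pos: [691.9, -99.3, 123.2]
orientation: [-2.284, -2.147, 0.01]
ft_force: [0.4, -0.4, -0.5]
width: 19.6
grasp_force: 30.0
pad top 0.59 [448.  55.  -1.] [299. 247.]
pad side 0.81 [642. -98.  41.] [296. 211.]
at [694.4 -99.5 125. ] az -3.6
-0.001 0.014 0.180 -0.009 0.001 0.002  36mm
-0.004 -0.222 0.181 -0.009 0.001 0.002  57mm
-0.002 -0.482 0.182 -0.009 0.001 0.002  103mm
--
```

View pics/s3.png

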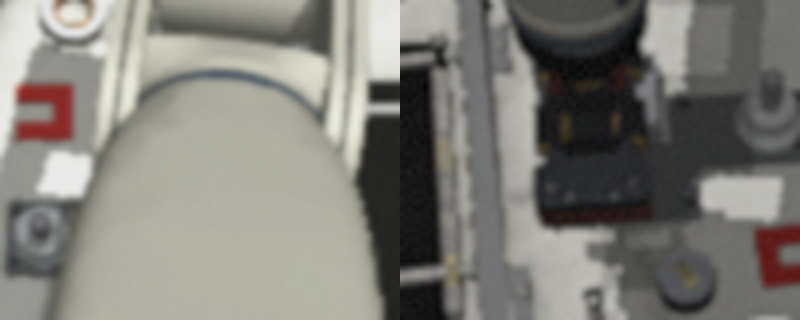

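```bash
python3 -m jog '0 0.014 0.1 0 0 0 1;0 0.014 0.18 0 0 0 1;0 0.014 0.18 0 0 0 1;0 0.014 0.18 0 0 0 1;0 0.014 0.18 0 0 0 1;0 0.014 0.18 0 0 0 1'; python3 -c "
from h import *
print(get_obs()['ft_force'])
plan([(650,-97.5,89,-3.6),(596,-94,89,-3.6)])"
```

```text
t: 8.15
ee_pos: [697.4, -99.7, 88.8]
orientation: [-2.287, -2.15, 0.005]
ft_force: [0.2, 0.9, -0.3]
width: 19.6
grasp_force: 30.0
[ 0.20640279  0.89870381 -0.27675831]
at [697.4 -99.7  88.8] az -3.6
-0.004 -0.237 0.000 -0.008 0.001 0.002  47mm
-0.003 -0.508 0.001 -0.008 0.001 0.002  102mm
--
```

```bash
python3 -m jog '0 -0.06 0 0 0 0 1;0 -0.12 0 0 0 0 1;0 -0.18 0 0 0 0 1;0 -0.24 0 0 0 0 1;0 -0.3 0 0 0 0 1;0 -0.35 0 0 0 0 1;0 -0.4 0 0 0 0 1' ; python3 -m jog '0 -0.05 0 0 0 0 1;0 -0.09 0 0 0 0 1;0 -0.11 0 0 0 0 1;0 -0.11 0 0 0 0 1;0 -0.11 0 0 0 0 1;0 -0.11 0 0 0 0 1'; python3 -m jog '0 0 -0.2 0 0 0 1;0 -0.2 -0.4 0 0 0 1;0 -0.4 -0.4 0 0 0 1;0 -0.6 -0.4 0 0 0 1;0 -0.6 -0.4 0 0 0 1;0 -0.6 -0.4 0 0 0 1'
python3 - <<'E'
from h import *
for c in("top","side"):
    im=get_image(c); u,v=proj([610,-97,40],c)[0].astype(int); cv2.imwrite(f"pics/s_{c}.png",cv2.resize(im[v-40:v+40,u-50:u+50],None,fx=5,fy=5,interpolation=cv2.INTER_CUBIC)[:,:,::-1])
    pp("shim_bit_1",c)
a=cv2.imread('pics/s_top.png');b=cv2.imread('pics/s_side.png');cv2.imwrite('pics/s4.png',cv2.resize(cv2.hconcat([a,b]),(800,320)))
E
```

```text
t: 8.85
ee_pos: [616.5, -94.7, 88.9]
orientation: [-2.287, -2.149, 0.006]
ft_force: [-0.7, -0.3, -0.2]
width: 20.0
grasp_force: 30.0
t: 9.45
ee_pos: [595.8, -93.4, 89.0]
orientation: [-2.287, -2.149, 0.005]
ft_force: [0.3, -0.7, -0.6]
width: 19.6
grasp_force: 30.0
t: 10.05
ee_pos: [476.2, -86.0, 170.0]
orientation: [-2.288, -2.149, 0.005]
ft_force: [0.4, -0.8, 0.2]
width: 19.9
grasp_force: 30.0
shim_bit_1 side 0.62 [576. -96.   1.] [295. 198.]
shim_bit_1 side 0.4 [579. -70.   7.] [304. 197.]
```

View pics/s4.png

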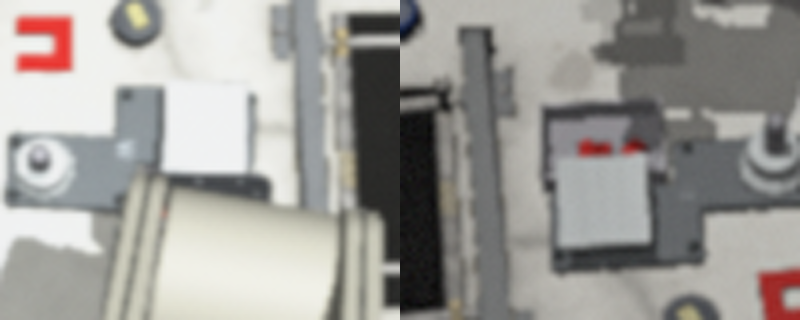

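```bash
python3 -c "
from h import *
plan([(431,-94,100,3),(431,-94,52,3),(431,-94,48.5,3)])"
```

```text
at [477.4 -86.1 169.5] az -3.5
-0.054 -0.228 0.349 -0.008 0.000 -0.218  84mm
-0.054 -0.227 0.589 -0.008 0.000 -0.218  127mm
-0.054 -0.226 0.606 -0.008 0.000 -0.218  130mm
--
```

```bash
python3 -m jog '-0.054 -0.228 0.2 -0.008 0 -0.218 1;-0.054 -0.228 0.4 -0.008 0 -0.218 1;-0.054 -0.228 0.55 -0.008 0 -0.218 1;-0.054 -0.227 0.585 -0.008 0 -0.218 1;-0.054 -0.227 0.6 -0.008 0 -0.218 1;-0.054 -0.227 0.608 -0.008 0 -0.218 1;-0.054 -0.227 0.608 -0.008 0 -0.218 1;-0.054 -0.227 0.608 -0.008 0 -0.218 1'; python3 -c "
from h import *
plan([(431,-94,48,3)])"
```

```text
t: 11.05
ee_pos: [430.3, -94.0, 49.2]
orientation: [2.162, 2.278, 0.001]
ft_force: [0.1, 0.4, -0.9]
width: 20.1
grasp_force: 30.0
at [430.3 -94.   49.2] az 3.0
-0.000 0.004 0.006 0.002 0.001 -0.000  1mm
--
```

```bash
python3 -m jog '0 0 0.007 0 0 0 1;0 0 0.007 0 0 0 1;0 0 0.007 0 0 0 -0.3;0 0 0.007 0 0 0 -0.3;0 0 0.007 0 0 0 -0.3;0 0 0.007 0 0 0 -0.3' && python3 -m jog '0 0 -0.2 0 0 0 -0.3;0 0 -0.4 0 0 0 -0.3;0 0 -0.6 0 0 0 -0.3;0 0 -0.6 0 0 0 -0.3'
python3 - <<'E'
from h import *
for c in("top","side"): get_image(c);pp("scraper_grip",c);pp("balance",c);pp("bore",c);pp("foot",c)
plan([(449,53.5,110,-20)],[(449,53.5,110,-39)],[(449,53.5,60,-39),(449,53.5,20,-39)])
E
```

```text
t: 11.65
ee_pos: [429.2, -93.9, 46.8]
orientation: [-2.162, -2.278, 0.001]
ft_force: [-0.2, 0.6, -0.2]
width: 48.4
grasp_force: 0.0
t: 12.05
ee_pos: [432.2, -94.6, 170.9]
orientation: [2.158, 2.274, 0.005]
ft_force: [-0.3, 0.0, -0.0]
width: 57.2
grasp_force: 0.0
balance top 0.64 [450.  53.  22.] [300. 246.]
balance top 0.64 [ 769. -111.   -1.] [349. 146.]
bore top 0.95 [480. 129.   3.] [276. 237.]
foot top 0.77 [429.   8.  -1.] [314. 252.]
scraper_grip side 0.77 [ 431. -100.   43.] [288. 152.]
balance side 0.92 [446.  52.  23.] [337. 155.]
balance side 0.58 [431. -98.  43.] [289. 152.]
bore side 0.73 [ 771. -111.    5.] [297. 258.]
bore side 0.71 [481. 127.   2.] [362. 165.]
foot side 0.98 [429.   8.   4.] [322. 156.]
at [428.9 -93.8 165.9] az 3.0
0.730 0.139 0.280 -0.005 -0.000 0.766  159mm
--
0.000 0.000 0.000 0.000 0.000 0.633  0mm
--
0.000 0.000 0.250 0.000 0.000 0.000  50mm
0.000 0.000 0.450 0.000 0.000 0.000  90mm
--
```

```bash
python3 -m jog '0.2 0.05 0.1 0 0 0.2 -0.1;0.4 0.1 0.2 0 0 0.5 -0.1;0.6 0.13 0.28 0 0 0.766 -0.1;0.728 0.136 0.28 -0.005 0 0.766 -0.1;0.728 0.136 0.28 -0.005 0 0.766 -0.1;0.728 0.136 0.28 -0.005 0 0.766 -0.1' && python3 -m jog '0 0 0 0 0 0.3 -0.1;0 0 0 0 0 0.61 -0.1;0 0 0 0 0 0.61 -0.1;0 0 0 0 0 0.61 -0.1;0 0 0 0 0 0.61 -0.1'
python3 - <<'E'
from h import *
plan([(448.3,53.2,60,-38.4),(448.3,53.2,21,-38.4)])
E
```

```text
t: 13.15
ee_pos: [448.7, 53.4, 110.3]
orientation: [2.57, 1.805, 0.0]
ft_force: [0.9, 0.9, 0.5]
width: 48.2
grasp_force: 0.0
t: 13.65
ee_pos: [449.0, 52.4, 110.9]
orientation: [2.825, 1.372, 0.002]
ft_force: [-0.6, 0.6, 0.5]
width: 48.5
grasp_force: 0.0
at [449.   52.4 110.9] az -38.2
0.001 -0.006 0.254 0.003 -0.001 0.008  51mm
0.001 -0.006 0.449 0.003 -0.001 0.008  90mm
--
```

```bash
python3 -m jog '0 0 0.2 0 0 0 -0.1;0 0 0.35 0 0 0 -0.1;0 0 0.43 0 0 0 -0.1;0 0 0.45 0 0 0 -0.1;0 0 0.45 0 0 0 -0.1;0 0 0.45 0 0 0 -0.1'; python3 -m jog '0 0 0 0 0 0 1;0 0 0 0 0 0 1;0 0 0 0 0 0 1;0 0 0 0 0 0 1;0 0 0 0 0 0 1;0 0 0 0 0 0 1;0 0 0 0 0 0 1'
```

```text
t: 14.25
ee_pos: [449.6, 52.9, 21.4]
orientation: [2.825, 1.37, 0.004]
ft_force: [-0.5, 0.4, -0.3]
width: 48.2
grasp_force: 0.0
t: 14.95
ee_pos: [448.8, 53.0, 21.0]
orientation: [2.827, 1.369, 0.002]
ft_force: [-1.8, 2.0, 6.6]
width: 17.9
grasp_force: 30.0
```

```bash
python3 -m jog '0 0 -0.03 0 0 0 1;0 0 -0.1 0 0 0 1;0 0 -0.25 0 0 0 1;0 0 -0.4 0 0 0 1;0 0 -0.5 0 0 0 1;0 0 -0.5 0 0 0 1;0 0 -0.5 0 0 0 1'
python3 - <<'E'
from h import *
o=get_obs();print(o['ee_pos'],o['ft_force'],o['moment'],o['width'])
for c in("top","side"):
    im=get_image(c); u,v=proj([450,60,130],c)[0].astype(int); cv2.imwrite(f"pics/s_{c}.png",cv2.resize(im[v-40:v+40,u-50:u+50],None,fx=5,fy=5,interpolation=cv2.INTER_CUBIC)[:,:,::-1])
    pp("bore",c);pp("foot",c);pp("post_tip",c);pp("pad",c);pp("tray",c)
a=cv2.imread('pics/s_top.png');b=cv2.imread('pics/s_side.png');cv2.imwrite('pics/s5.png',cv2.resize(cv2.hconcat([a,b]),(800,320)))
E
```

```text
t: 15.65
ee_pos: [448.6, 52.9, 120.5]
orientation: [2.826, 1.37, 0.002]
ft_force: [0.5, -0.1, -5.6]
width: 17.4
grasp_force: 30.0
[448.63346346  52.90479564 120.53635486] [ 0.52517808 -0.14728823 -5.56848506] [-0.01369274  0.08690018 -0.01055491] 17.44502780557261
foot top 0.52 [429.   9. 101.] [313. 252.]
foot top 0.19 [428. -97.  -1.] [348. 252.]
post_tip top 0.82 [614.  30.  81.] [305. 189.]
post_tip top 0.74 [ 578. -103.    9.] [349. 203.]
pad top 0.93 [642. -96.  41.] [346. 182.]
pad top 0.54 [615.  30.  77.] [305. 189.]
tray top 0.86 [477. 325.   4.] [213. 239.]
tray top 0.72 [575. -94.   1.] [346. 205.]
tray top 0.51 [735. -46.  -2.] [329. 157.]
tray top 0.34 [580. -70.  14.] [338. 203.]
foot side 0.75 [431.   9. 102.] [323. 136.]
foot side 0.73 [431. -95.  43.] [290. 152.]
post_tip side 0.95 [617.  26.  78.] [338. 191.]
pad side 0.66 [ 639. -101.   43.] [295. 210.]
tray side 0.77 [576. -97.   3.] [295. 198.]
tray side 0.59 [479. 323.  -2.] [421. 158.]
tray side 0.19 [740. -50.   0.] [318. 246.]
```

View pics/s5.png

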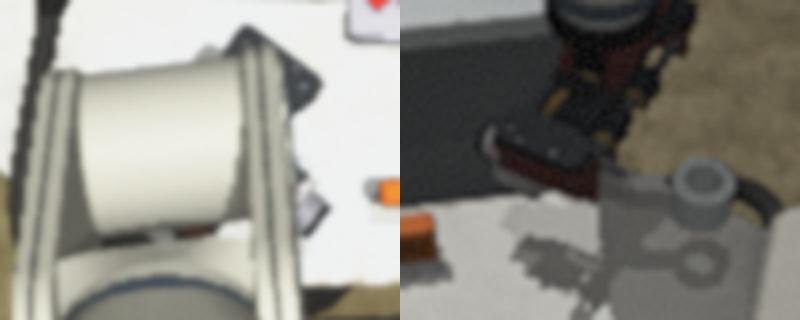

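Run:
```python
from h import *
plan([(530,7,136,-18)],[(632,-50.7,136,-3.7)])
```

```text
at [448.8  52.9 120.6] az -38.3
0.071 0.461 -0.076 0.003 -0.000 -0.676  95mm
--
-0.117 0.574 0.000 0.000 0.000 -0.477  117mm
--
```

Carry with moderate acceleration.

```bash
python3 -m jog '0.01 0.04 -0.076 0 0 -0.05 1;0.02 0.12 -0.076 0 0 -0.15 1;0.03 0.21 -0.076 0 0 -0.29 1;0.045 0.3 -0.076 0 0 -0.43 1;0.06 0.38 -0.076 0 0 -0.55 1;0.07 0.44 -0.076 0 0 -0.64 1;0.071 0.461 -0.076 0 0 -0.676 1;0.071 0.461 -0.076 0 0 -0.676 1' && python3 -m jog '-0.01 0.04 0 0 0 -0.04 1;-0.03 0.12 0 0 0 -0.1 1;-0.05 0.22 0 0 0 -0.19 1;-0.07 0.33 0 0 0 -0.28 1;-0.09 0.44 0 0 0 -0.37 1;-0.11 0.53 0 0 0 -0.44 1;-0.117 0.574 0 0 0 -0.477 1;-0.117 0.574 0 0 0 -0.477 1'; python3 -m jog '0 0 0 0 0 0 1;0 0 0 0 0 0 1'
python3 - <<'E'
from h import *
o=get_obs();print(o['ft_force'],o['moment'],o['width'])
plan([(632,-50.7,136,-3.7)])
for c in("top","side"):
    im=get_image(c); u,v=proj([620,-20,120],c)[0].astype(int); cv2.imwrite(f"pics/s_{c}.png",cv2.resize(im[v-40:v+40,u-50:u+50],None,fx=6,fy=6,interpolation=cv2.INTER_CUBIC)[:,:,::-1]); print(c,u-50,v-40)
    pp("bore",c);pp("foot",c);pp("post_tip",c);pp("pad",c);pp("balance",c)
a=cv2.imread('pics/s_top.png');b=cv2.imread('pics/s_side.png');cv2.imwrite('pics/s6.png',cv2.resize(cv2.hconcat([a,b]),(800,320)))
E
```

```text
t: 17.05
ee_pos: [530.1, 6.8, 135.9]
orientation: [2.542, 1.845, 0.001]
ft_force: [-0.4, -0.3, -4.4]
width: 18.3
grasp_force: 30.0
t: 17.85
ee_pos: [632.5, -51.1, 136.1]
orientation: [2.291, 2.147, 0.002]
ft_force: [-0.1, -0.1, -4.3]
width: 17.7
grasp_force: 30.0
t: 18.05
ee_pos: [630.9, -50.2, 136.0]
orientation: [2.292, 2.148, 0.0]
ft_force: [0.1, -0.2, -3.8]
width: 17.5
grasp_force: 30.0
[ 0.12170418 -0.17804264 -3.80407742] [-0.04452625  0.07578969 -0.04121181] 17.506658605669855
at [630.9 -50.2 136. ] az -3.7
-0.002 0.006 0.000 0.001 0.000 -0.000  1mm
--
top 271 144
side 272 145
bore side 0.76 [615.  25. 115.] [338. 183.]
bore side 0.57 [425. -95.   2.] [290. 159.]
foot side 0.72 [614.  25. 119.] [338. 182.]
foot side 0.67 [642. -95. 117.] [296. 196.]
foot side 0.42 [738. -50.  -1.] [318. 245.]
post_tip side 0.81 [615.  26.  78.] [338. 190.]
post_tip side 0.29 [420. -94.   4.] [291. 157.]
pad side 0.96 [ 642. -100.   42.] [295. 211.]
```

View pics/s6.png

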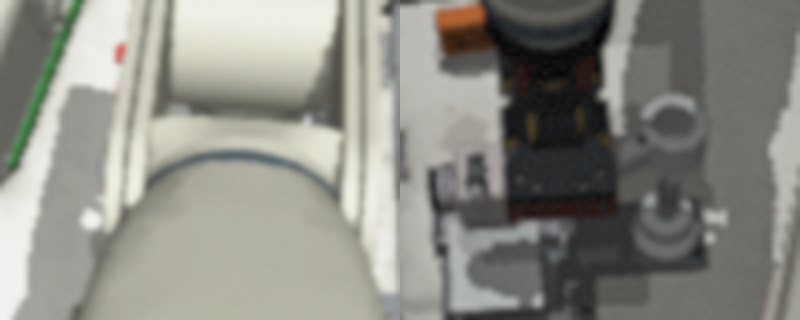

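Run:
```python
from h import *
for k in range(3):
    im=get_image("side")
    for n,zt in(("bore",115),("post_tip",78)):
        r=pinpoint(n,"side")
        if r:
            w=world(r[0]["xyz"],"side"); print(n,w.round(1),pix2z(proj(w,"side"),"side",zt).round(1))
print("hub hand",pix2z([[339.4,175.3]],"side",151),"post hand",pix2z([[338.9,191]],"side",78))
print("pred hub top c",proj([[615,28,151]],"side"),"post",proj([[616,28.5,78]],"side"))
cv2.imwrite("pics/s7.png",cv2.resize(im[160:215,305:365],None,fx=10,fy=10,interpolation=cv2.INTER_CUBIC)[:,:,::-1])
```

```text
bore [611.1  25.9 117.7] [[609.3  26.3 115. ]]
post_tip [618.7  23.8  75.9] [[620.   23.5  78. ]]
bore [615.5  27.2 117.8] [[613.6  27.7 115. ]]
post_tip [618.7  25.9  76.8] [[619.5  25.8  78. ]]
post_tip [618.7  27.1  76.8] [[619.4  26.9  78. ]]
hub hand [[615.77318001  26.47264944 151.        ]] post hand [[617.8874519   27.58112518  78.        ]]
pred hub top c [[339.92142044 174.99575507]] post [[339.11097324 190.40309369]]
```

View pics/s7.png

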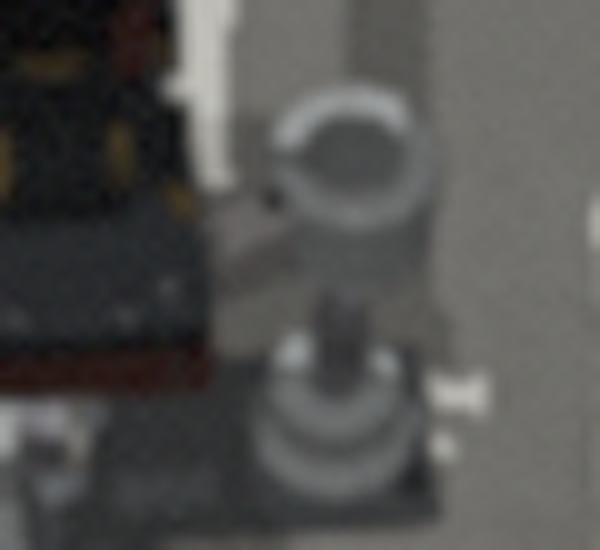

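Run:
```python
from h import *
f=lambda x,y:[305+(x+.5)/10-.5,160+(y+.5)/10-.5]
print("hub",pix2z([f(352,158)],"side",151),"tip",pix2z([f(341,297)],"side",78),"shoulder",pix2z([f(334,386)],"side",40))
im=get_image("side")
for P,q in(([616,28.5],0),([618,27],1)):
    print(P,(proj([[*P,78],[*P,40]],"side")-[305,160])*10)
print((proj([[615.5,27,151]],"side")-[305,160])*10)
```

```text
hub [[616.06592477  27.35977796 151.        ]] tip [[611.99239072  27.86329488  78.        ]] shoulder [[617.62553505  26.29909716  40.        ]]
[616, 28.5] [[341.10973237 304.03093691]
 [336.07620093 375.86168037]]
[618, 27] [[337.02231119 310.5820811 ]
 [332.10632962 382.29252243]]
[[345.79696977 151.93016286]]
```

```bash
python3 -m jog '0 0.007 0.04 0 0 0 1;0 0.007 0.09 0 0 0 1;0 0.007 0.14 0 0 0 1;0 0.007 0.18 0 0 0 1;0 0.007 0.21 0 0 0 1;0 0.007 0.22 0 0 0 1;0 0.007 0.22 0 0 0 1'
python3 - <<'E'
from h import *
o=get_obs();print(o['ft_force'],o['moment'],o['width'])
plan([(632.3,-50.5,78,-3.7)])
E
```

```text
t: 19.85
ee_pos: [633.3, -50.9, 91.8]
orientation: [2.291, 2.148, 0.001]
ft_force: [-0.3, -0.7, -4.2]
width: 17.8
grasp_force: 30.0
[-0.25975076 -0.69287373 -4.19440505] [-0.04533583  0.10966659  0.02606162] 17.764479349816064
at [633.3 -50.9  91.8] az -3.7
0.002 -0.005 0.069 0.002 0.001 -0.000  14mm
--
```

```bash
python3 -m jog '0 0 0.02 0 0 0 1;0 0 0.04 0 0 0 1;0 0 0.06 0 0 0 1;0 0 0.069 0 0 0 1;0 0 0.069 0 0 0 1;0 0 0.069 0 0 0 1;0 0 0.069 0 0 0 1'
python3 - <<'E'
from h import *
for i in range(3):
    im=get_image("side");o=get_obs();print(o['ee_pos'],o['ft_force'],o['moment'],o['width'])
pp("bore","side");pp("foot","side");pp("pad","side");pp("shim_bit_1","side")
a=cv2.resize(im[165:225,275:365],None,fx=8,fy=8,interpolation=cv2.INTER_CUBIC)
cv2.imwrite("pics/s8.png",a[:,:,::-1])
f=proj([[616,27,93],[616,27,78]],"side");print((f-[275,165])*8)
E
```

```text
t: 20.55
ee_pos: [633.6, -50.9, 78.6]
orientation: [2.291, 2.147, 0.002]
ft_force: [-0.6, -0.5, -4.7]
width: 17.5
grasp_force: 30.0
[633.61351265 -50.88801088  78.64459952] [ 0.37341772  0.14600478 -4.85439065] [-0.1023097   0.10185744 -0.02949526] 17.508483993857066
[633.60224022 -50.89317193  78.6474629 ] [ 0.3536457   0.17636222 -4.77365128] [-0.04413304  0.08324734  0.02520695] 17.949370731299425
[633.5415796  -50.87838235  78.61216215] [ 0.58306861 -0.20566258 -4.26735653] [-0.06117384  0.05391001 -0.0349297 ] 17.709551745440194
bore side 0.72 [616.  26.  61.] [338. 194.]
bore side 0.43 [736. -47.   0.] [319. 244.]
bore side 0.18 [ 773. -112.    3.] [297. 259.]
foot side 0.89 [646. -99.  61.] [296. 208.]
pad side 0.71 [ 641. -100.   44.] [295. 210.]
pad side 0.21 [ 425. -333.   -2.] [216. 168.]
[[510.27796886 180.06941996]
 [508.670313   203.73850828]]
```

View pics/s8.png

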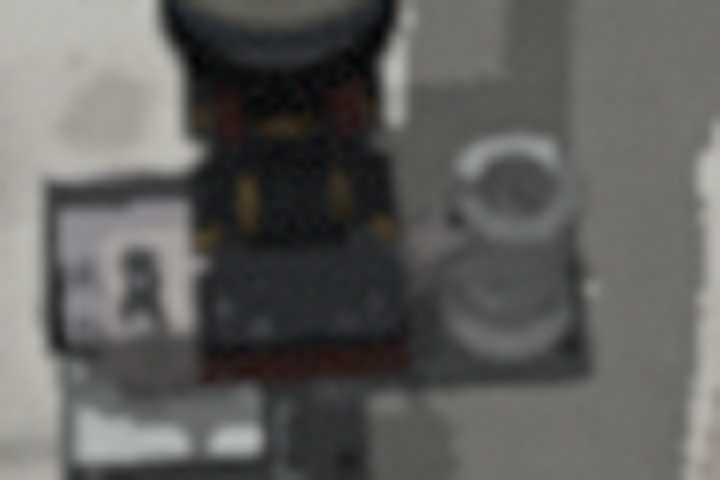

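```bash
python3 -m jog '0 -0.003 0 0 0 0 1;0 -0.006 0 0 0 0 1;0 -0.006 0 0 0 0 1;0 -0.006 0 0 0 0 1;0 -0.006 0 0 0 0 1;0 -0.006 0 0 0 0 1'
python3 - <<'E'
from h import *
print(get_obs()['ft_force'])
for c in("top","side"):
    im=get_image(c);hsv=cv2.cvtColor(im,cv2.COLOR_RGB2HSV)
    m=((hsv[...,1]>130)&(hsv[...,2]>60)&((hsv[...,0]<8)|(hsv[...,0]>170))).astype(np.uint8)
    n,_,st,ce=cv2.connectedComponentsWithStats(m)
    for i in range(1,n):
        w=pix2z([ce[i]],c,8)[0]
        if 380<w[0]<800 and -250<w[1]<150: print(c,st[i,4],ce[i].round(1),w.round(0))
for f in("s_top",): pass
for c,b in (("s5",0),):
    im=cv2.imread("pics/s5.png"); print(im.shape)
E
```

```text
t: 21.5
ee_pos: [632.3, -50.8, 78.4]
orientation: [2.291, 2.148, 0.001]
ft_force: [-0.1, 0.1, -3.6]
width: 17.8
grasp_force: 30.0
[-0.09823611  0.13024052 -3.57113664]
top 10 [301.8 157. ] [733.  42.   8.]
top 5 [301.4 165.8] [704.  44.   8.]
side 139 [341.8 235.1] [721.  21.   8.]
(320, 800, 3)
```

```bash
python3 -c "
from workcell import *
o=get_obs();print(o['ee_pos'],o['ft_force'],o['qvel']);print(close_job())"
```

```text
[632.28236345 -50.80872646  78.46601356] [ 0.01247517  0.05662801 -3.12050805] [-6.25061611e-04 -2.79000647e-03  5.70769366e-04 -6.59579422e-04
 -1.11716033e-03  4.74800986e-05]
the job is handed in; nothing more can be done
None
```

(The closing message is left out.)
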